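Hold a reference cell in the photometer beam

TASK

Shut out the room light on the photometer: fold its detector-side flap (flat box end) fully down first, then its lamp-side flap (finned barrel end). Then take the oblong glass cell, not the square one, out of its stand, with the fingers on its two broad frosted faces only and never on its narrow clear faces, and lower it upright into the gap, midway between the two flaps, so that the beam passes in through one clear face, through the cell's window point, and out of the other. Finish while still holding it there, clear of the photometer; leave the flaps shut and the other things on the bench where they are.

Things in the scene. Friction and masses are not known exactly. Their poses are not given: they have to be found in the camera images.
- photometer: White open-topped case fixed to the bench, 120 (x) x 200 (y) x 80 mm high. Origin under its centre, on the bench. Its y runs along the beam towards the lamp end (finned metal barrel, 26 mm out); the detector end (-y) has a flat grey box, 16 mm thick; both end below z = 68 mm. With the flaps down an opening 64 mm (y) by 110 mm (x) stays free in the middle, empty down to the floor 8 mm up.
- beam_mid (a point): Middle of the light beam, 50 mm above the bench over the photometer's origin, axes as the photometer's: the beam runs along y. It lies halfway between the ends of two horizontal tubes (26 mm across at most) that come from the end walls to 42 mm either side of it.
- lamp_flap (a joint): Angle of the lamp-side flap, a grey plate 116 mm (x) by 66 mm by 3 mm hinged along the photometer's x on top of its +y end wall: 0 = lying flat over the case (shut), 1.57 = upright, up to 2.2 = leaning outward. A light friction hinge (under 0.05 N m): the flap stays where it is left, and there is a hard stop at 0.
- detector_flap (a joint): Angle of the detector-side flap, the same plate hinged on top of the -y end wall: 0 = shut, 1.57 = upright, up to 2.2 = leaning outward. Same light friction hinge.
- lamp_hinge (a point): Middle of the lamp flap's hinge line: 98 mm to +y from the photometer's centre, 80 mm above the bench. When shut, the flap's upper face lies 3 mm higher and the flap reaches 66 mm from here towards the photometer's centre. Fixed to the case.
- detector_hinge (a point): Middle of the detector flap's hinge line: 98 mm to -y from the photometer's centre, 80 mm above the bench; otherwise as the lamp hinge. Fixed to the case.
- cell_stand: White stand fixed to the bench, 48 mm (x) by 130 mm (y), 12 mm high, with two pockets 8 mm deep (22 by 32 mm) at y = -30 and +30 mm; either may hold the oblong cell. Origin under its centre.
- cell: The oblong glass cell, 18 mm (x) by 28 mm (y), 52 mm high plus a small white stopper 5 mm high; about 31 g. It stands upright and loose in a pocket of the stand, its bottom 4 mm above the bench. Origin at the centre of its underside, z up. The broad faces looking along its x are frosted (whitish); the narrow faces looking along its y are clear.
- cell_window (a point): Middle of the cell's clear window, on the cell's upright centre line, 18 mm above its underside. Light goes through along the cell's y.
- frosted_faces: The cell's two frosted faces, 27 mm wide and 48 mm high, 18 mm apart along the cell's x (part of the cell; same origin and axes).
- clear_faces: The cell's two clear faces, 28 mm apart along the cell's y (part of the cell; same origin and axes). Not to be touched by the fingers.
- square_cell: The square glass cell, 18 by 18 mm, 52 mm high plus stopper, upright in the stand's other pocket; not wanted. Origin at the centre of its underside.
- timer: White lab timer lying on the bench, 60x70x22 mm, a bystander. Origin at the centre of its underside.
- specimen_cup: Specimen cup with a screw lid, 64 mm wide, 71 mm high, a bystander behind the photometer. Origin at the centre of its underside.
- marker: White pen with a dark cap, 133 mm long, 12 mm thick, lying on the bench, a bystander. Origin at its underside.

How it is judged:
On the way, in this order (a step that is already met when the one before it is completed fails the run):
1. the detector-side flap is folded down while the lamp-side flap still stands open (value of joint detector_flap below 0.12 rad and value of joint lamp_flap above 0.8 rad), for 0.1 s.
2. both flaps are folded down (value of joint each of detector_flap, lamp_flap below 0.12 rad), for 0.1 s.
3. the oblong cell is lifted out of the stand by its frosted faces (z of cell in the frame of cell_stand above 0.025 m and contact force between the fingers and frosted_faces above 1 N and contact force between cell and cell_stand below 0.05 N), for 0.1 s.
At the end, for the whole second after the job is handed in: Fingers hold the oblong cell by its frosted faces, still, off the photometer: window point within 5 mm of the beam sideways, 6 mm in height, 15 mm of its middle along it; cell y within 0.15 rad of the beam, upright within 0.12 rad; both flaps within 0.12 rad of shut (all of step 2 and x of cell_window in the frame of beam_mid between -0.005 and 0.005 m and z of cell_window in the frame of beam_mid between -0.006 and 0.006 m and y of cell_window in the frame of beam_mid between -0.015 and 0.015 m and angle between the y axis of cell and the y axis of photometer, either way round below 0.15 rad and angle between cell's own z axis and vertical below 0.12 rad and contact force between the fingers and frosted_faces above 1 N and contact force between cell and photometer below 0.05 N and linear speed of cell below 0.02 m/s); the arm keeps its last pose, push and grip.
It fails at once if the fingers touch the cell's clear faces (contact force between the fingers and clear_faces above 0.5 N).
It fails at once if the cell is knocked hard against the photometer (contact force between cell and photometer above 10 N).
It fails at once if a bystander is disturbed (more than 30 mm) (distance of any of square_cell, timer, specimen_cup, marker from where it was at the start of the episode above 0.03 m).
It also fails if it takes over 61 s, if anything falls off the work surface, if the arm or the gripper's body presses on something with over 40 N, if the wrist force passes 120 N, or if a joint passes its speed limit or range.

ROBOT

A 7-joint arm with a two-finger parallel gripper is mounted at the origin on a cart in front of the work surface, level with it; the furniture and walls round the work are solid. World frame = base frame: x ahead of the robot, y to its left, z up, the work surface at z = 0. Lengths are in m, angles in rad, forces in N, time in s.
With the tool pointing down it reaches from about 0.425 to 0.875 m from the base axis. Payload 8.4 kg.
Tool frame: the origin (TCP) lies at the very end of the fingers, on their centre line; the grasp point (between the pads) lies 19 mm behind it; z points along the fingers, y is the direction in which the jaws open and shut (so a half turn about z gives the same grasp; the last joint's range is limited). The gripper opens to 85 mm and grips with 20 to 120 N. Pads are 22 mm wide; open, the fingers measure 114 mm over their backs; the gripper's body (76 mm by 85 mm) begins 54 mm behind the grasp point. The pads swing forward as they close: fully open they stand 13 mm farther back than shut.
Start: joints at [1.101, 0.333, 0.04, 1.465, -0.013, 1.343, -0.059], TCP at [0.236, -0.606, 0.231] pointing down, gripper open.
Joint ranges: [-2.58, 2.58], [-0.38, 2.09], [-1.3, 1.39], [0.25, 2.4], [-1.5, 4.64], [0.08, 2.09], [-2.65, 2.65]. Speed limits (rad/s): [2.22, 2.22, 2.79, 2.79, 3.14, 3.14, 3.14].

INTERFACE

Orientations are given as a unit quaternion [w, x, y, z].
In Python, from station import r, imaging gives the robot as it stands.
- The arm moves only by the tool jog_arm, never from a script. Its argument "deltas" is a list of rows, each an object of numbers: "gripper": the finger opening in cm, from 0 to 8.54; "tx", "ty", "tz": the shift along the tool's x, y, z in cm; "wx", "wy", "wz": the turn, a rotation vector about the tool's x, y, z in degrees. A call has 1 to 8 rows; each row is the pose to reach, as a shift and turn from the pose measured when the call began, along the tool's axes at that moment; what a row does not reach only later rows make up. A row lasts 1/10 s, in which the tool goes at most 50 mm and 8.59 degrees, less where a joint would pass 70% of its speed; a pose out of reach is approached as far as the arm can. A call with a gripper value outside its range is refused whole. The fingers move at their own pace and stop on an object; "newtons" is the grip in N (left out, the last holds). Time passes only in rows, so rows that repeat a pose let the fingers close. It gives the time, the measured TCP pose, the force and the opening at its end, in the units of the state.
- r.sense(): the state, without advancing time (a new reading comes with each control period).
- imaging.grab_frame(name): name is "scene" or "top"; returns a dict with "pixels" (400x640x3 uint8, red, green, blue), "range_z" (400x640 float32, m along the optical axis (not along the pixel's ray), 0 where there is no reading), "vertical_fov" (degrees; the focal length in pixels is half the picture's height over the tangent of half this angle, whatever the lens; pixels are square), "cx", "cy" (the principal point, pixels), "world_to_cam" (4x4, takes a point from world to camera coordinates). Camera axes: x right, y down, z forward; pixel columns grow to the right and rows downward; lengths in m; the calibration is good to about 2 mm. A picture is of the moment at which its call begins.
- r.hand_in(): hands the job in, once; it reports no verdict.
The state is a dict: "clock": time; "qpos": joint angles; "qvel": joint speeds; "joint_efforts": joint torques, N m; "ee_pos": TCP position; "orientation": TCP orientation; "ft_force": force on the tool from outside, world axes, zero at the start; "torque": the same for the moment, N m; "width": opening from 0.0 (shut) to 1.0 (fully open).
Only numpy, scipy, OpenCV 4.12 (cv2) and the standard library are available. Lean on these libraries where they do the work, as an engineer would, in place of code of your own. Each camera call takes 0.05 s, during which the arm holds its last target. There are 200 camera calls.

## Working session

There is one attempt and no reset: what is moved stays moved. The work goes in short steps, Python scripts to look and compute and a tool call to move; the robot and the scene stay as the last step left them, time stands still between calls to the robot, and variables do not carry over. Pictures are saved under pics/ and viewed, about 8 in all and at most 12, crops included, and the job is handed in when it is done.

Besides the shell and the picture viewer there is one more tool, called after "Request:" as name(argument=value, ...) on one line, values as JSON. jog_arm: Moves the arm, as the interface text tells. Its arguments: {"type":"object","properties":{"deltas":{"type":"array"},"newtons":{"type":"number"}},"required":["deltas"]}

```bash
mkdir -p pics; ls; python3 - <<'E'
from station import r, imaging
import cv2, pickle
print(r.sense())
for n in("scene","top"):
    f=imaging.grab_frame(n); pickle.dump(f,open(f"pics/{n}0.pkl","wb"))
    cv2.imwrite(f"pics/{n}0.png",f["pixels"][:,:,::-1]); print(n,f["vertical_fov"],f["cx"],f["cy"],f["world_to_cam"].round(3).tolist(),(f["range_z"]>0).mean())
E
```

```text
pics
{'clock': 0.0, 'qpos': array([ 1.10077516,  0.33390177,  0.03988659,  1.46625655, -0.01343019,
        1.34326634, -0.05851587]), 'qvel': array([ 1.02219661e-04,  3.24868611e-04,  9.32083291e-04, -2.23554051e-04,
       -5.55210751e-04, -8.38868332e-04,  6.23461634e-05]), 'joint_efforts': array([-6.86701496e-04, -6.58564353e+01,  1.36529244e+00, -4.05557048e+01,
        1.68388872e-02,  1.27907781e-02,  9.86137593e-06]), 'ee_pos': array([ 0.23536599, -0.60542082,  0.23043452]), 'orientation': array([-7.60968693e-04,  9.82865118e-01,  1.84324567e-01, -1.84086679e-04]), 'ft_force': array([0.26490716, 0.0625169 , 0.46709006]), 'torque': array([-0.00086422, -0.03134014, -0.01167214]), 'width': 1.000253043901415}
scene 44.24408783455151 316.748478848352 191.88528892002435 [[-0.775, -0.632, 0.015, 0.356], [-0.42, 0.497, -0.759, 0.339], [0.473, -0.595, -0.65, 0.92], [0.0, 0.0, 0.0, 1.0]] 0.99608203125
top 49.297000728997986 320.4509688158001 187.0311697201431 [[-0.003, -1.0, -0.006, -0.107], [-0.983, 0.004, -0.185, 0.562], [0.185, 0.006, -0.983, 1.309], [0.0, 0.0, 0.0, 1.0]] 0.99605078125
```

View pics/scene0.png

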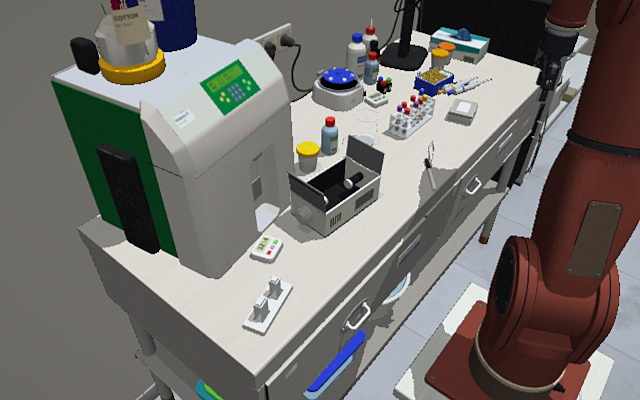

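View pics/top0.png

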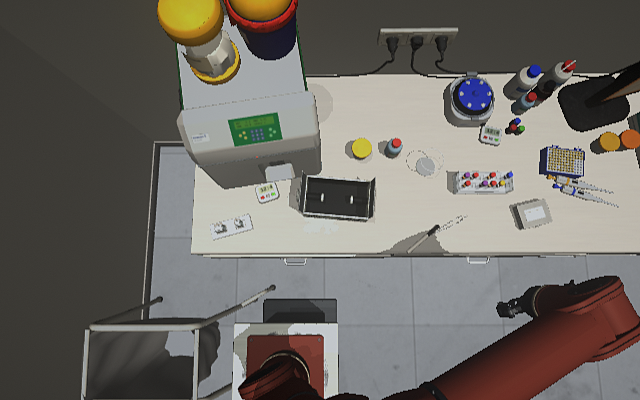

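Scene view: photometer at (338,190) with both flaps up, its finned barrel at (303,215) on the stand side; stand at (268,305). Top view: photometer at (338,198), stand at (231,227), timer at (266,192), marker around (430,235).

```bash
cat > h.py <<'E'
import numpy as np, cv2, pickle
def cloud(f):
    h,w=f["range_z"].shape; F=h/2/np.tan(np.radians(f["vertical_fov"])/2)
    v,u=np.mgrid[:h,:w]; z=f["range_z"]
    P=np.stack([(u-f["cx"])/F*z,(v-f["cy"])/F*z,z],-1)
    T=np.linalg.inv(f["world_to_cam"]); return P@T[:3,:3].T+T[:3,3]
def proj(f,p):
    F=200/np.tan(np.radians(f["vertical_fov"])/2)
    q=f["world_to_cam"][:3,:3]@np.array(p)+f["world_to_cam"][:3,3]
    return np.array([F*q[0]/q[2]+f["cx"],F*q[1]/q[2]+f["cy"]])
def crop(f,x0,y0,x1,y1,s,name):
    cv2.imwrite(name,cv2.resize(f["pixels"][y0:y1,x0:x1,::-1],None,fx=s,fy=s,interpolation=cv2.INTER_CUBIC))
E
python3 - <<'E'
from h import *
ims=[]
for n,(a,b,c,d) in dict(top=(295,165,385,225),scene=(280,125,390,240)).items():
    f=pickle.load(open(f"pics/{n}0.pkl","rb")); C=cloud(f)
    def rep(lbl,box,z0,z1):
        x0,y0,x1,y1=box; p=C[y0:y1,x0:x1].reshape(-1,3); p=p[(p[:,2]>z0)&(p[:,2]<z1)]
        if len(p)<5: print(n,lbl,len(p));return
        q=cv2.minAreaRect((p[:,:2]*1000).astype(np.float32)); print(n,lbl,len(p),"rect",np.round(q[0]),np.round(q[1]),round(q[2],1),"med",p.mean(0).round(4))
    pb=(a,b,c,d); sb=(205,210,258,242) if n=="top" else (238,270,300,337)
    rep("bench",(200,170,640,250) if n=="top" else (250,200,400,330),-.01,.006)
    rep("phot rim",pb,.072,.084); rep("phot body",pb,.03,.084); rep("flaps",pb,.088,.2); rep("stand",sb,.007,.018); rep("cells",sb,.03,.1);rep("celltops",sb,.051,.1)
f=pickle.load(open("pics/top0.pkl","rb")); g=pickle.load(open("pics/scene0.pkl","rb"))
A=cv2.resize(f["pixels"][165:245,200:385],None,fx=4.2,fy=4.2,interpolation=2)[:290,:]
B1=cv2.resize(g["pixels"][270:337,238:300],None,fx=4.4,fy=4.4,interpolation=2); B2=cv2.resize(g["pixels"][130:240,280:390],(295,295),interpolation=2)
W=np.zeros((590,800,3),np.uint8)
W[:A.shape[0],:A.shape[1]]=A; W[294:294+B1.shape[0],:B1.shape[1]]=B1; W[294:589,300:595]=B2
cv2.imwrite("pics/c1.png",W[:,:,::-1])
E
```

```text
top bench 25313 rect [ 499. -429.] [1434.  258.] 89.7 med [ 0.4818 -0.4574  0.0007]
top phot rim 383 rect [ 542. -152.] [246. 154.] 84.6 med [ 0.5309 -0.1527  0.0792]
top phot body 1081 rect [ 542. -149.] [253. 154.] 84.5 med [ 0.5348 -0.1483  0.0636]
top flaps 546 rect [ 542. -147.] [239. 146.] 84.9 med [ 0.5505 -0.1261  0.1244]
top stand 461 rect [449. 169.] [ 85. 153.] 2.8 med [0.4416 0.1729 0.0123]
top cells 121 rect [441. 178.] [19. 83.] 14.7 med [0.4392 0.18   0.0543]
top celltops 95 rect [441. 178.] [19. 83.] 15.6 med [0.4393 0.1824 0.0585]
scene bench 9690 rect [491. -32.] [262. 506.] 0.4 med [0.445  0.0008 0.0019]
scene phot rim 1020 rect [ 591. -191.] [316. 257.] 84.9 med [ 0.5723 -0.1883  0.0776]
scene phot body 3710 rect [ 583. -228.] [233. 411.] 30.7 med [ 0.5574 -0.1701  0.0599]
scene flaps 1980 rect [ 554. -204.] [207. 351.] 18.0 med [ 0.5515 -0.1453  0.1266]
scene stand 852 rect [445. 178.] [ 50. 133.] 15.4 med [0.4364 0.1866 0.0135]
scene cells 390 rect [444. 181.] [20. 85.] 15.5 med [0.44   0.1864 0.0509]
scene celltops 218 rect [445. 181.] [20. 85.] 15.6 med [0.441  0.1866 0.059 ]
```

View pics/c1.png

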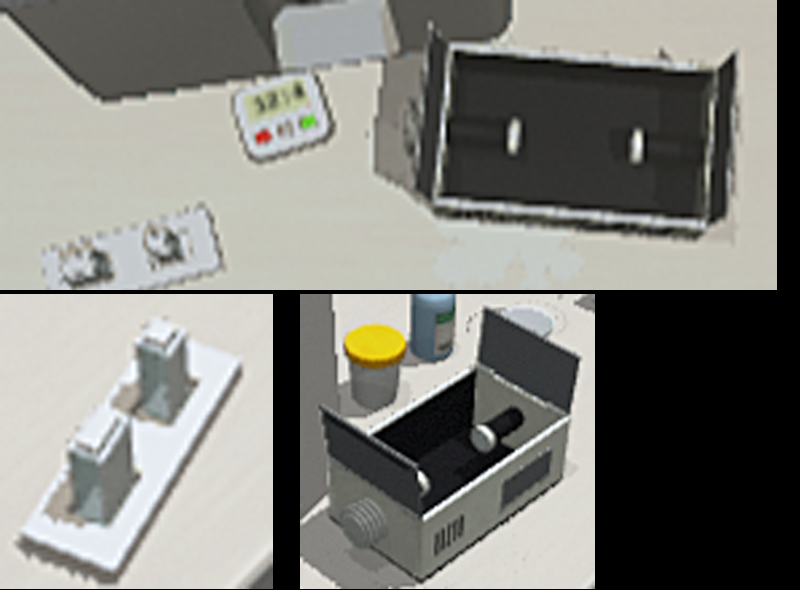

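The oblong cell is the one nearer the camera in the scene view (its +y pocket, crop (100,470)); both flaps stand near upright, lamp barrel at the +y end. Now exact geometry.

```bash
python3 - <<'E'
from h import *
for n in("top","scene"):
    f=pickle.load(open(f"pics/{n}0.pkl","rb")); C=cloud(f); 
    sb=(205,210,258,242) if n=="top" else (238,270,300,337)
    x0,y0,x1,y1=sb; p=C[y0:y1,x0:x1].reshape(-1,3)
    d=np.array([-.267,.964])
    for lo,hi in((.051,.0575),(.0575,.1)):
        t=p[(p[:,2]>lo)&(p[:,2]<hi)]; s=(t[:,:2]-[.445,.178])@d
        for m in(s>0,s<0):
            if m.sum()>4:
                q=cv2.minAreaRect((t[m,:2]*1000).astype(np.float32)); print(n,lo,m.sum(),np.round(q[0],1),np.round(q[1],1),round(q[2],1))
    # photometer in frame guess
    a=np.radians(-5.2); X=np.array([np.cos(a),np.sin(a)]);Y=np.array([-X[1],X[0]]); o=np.array([.542,-.149])
    x0,y0,x1,y1=(295,165,385,225) if n=="top" else (280,125,390,240)
    p=C[y0:y1,x0:x1].reshape(-1,3); col=f["pixels"][y0:y1,x0:x1].reshape(-1,3).mean(1)
    l=np.c_[(p[:,:2]-o)@X,(p[:,:2]-o)@Y]*1000
    rim=(abs(p[:,2]-.08)<.005)&(col>110)
    for lbl,m in(("front",rim&(l[:,0]<-40)&(abs(l[:,1])<80)),("back",rim&(l[:,0]>40)&(abs(l[:,1])<80))):
        t=l[m]; 
        if len(t)>5: k=np.polyfit(t[:,1],t[:,0],1); print(n,lbl,len(t),"x",np.percentile(t[:,0],[3,50,97]).round(1),"slope deg",np.degrees(k[0]).round(2),"y",t[:,1].min().round(),t[:,1].max().round())
    for lbl,m in(("lampend",rim&(l[:,1]>85)&(l[:,1]<110)&(abs(l[:,0])<50)),("detend",rim&(l[:,1]<-85)&(l[:,1]>-110)&(abs(l[:,0])<50))):
        t=l[m]; print(n,lbl,len(t),np.percentile(t[:,1],[3,50,97]).round(1) if len(t)>3 else "")
    for lbl,sg in(("lampflap",1),("detflap",-1)):
        m=(p[:,2]>.092)&(p[:,2]<.16)&(abs(l[:,0])<65)&(l[:,1]*sg>40)&(l[:,1]*sg<150); t=np.c_[sg*l[m,1],p[m,2]*1000]
        if len(t)>5:
            k=np.polyfit(t[:,1],t[:,0],1); print(n,lbl,len(t),"dy/dz",k[0].round(3),"angle",(np.pi/2+np.arctan(k[0])).round(2),"y@z80",np.polyval(k,80).round(1),"zmax",np.percentile(t[:,1],98).round(),"x",np.percentile(l[m,0],[2,98]).round(1))
f=pickle.load(open("pics/top0.pkl","rb")); C=cloud(f).reshape(-1,3)
m=(C[:,1]>-.25)&(C[:,1]<.3)&(C[:,2]>.15)&(C[:,0]>.4)&(C[:,0]<.75); t=C[m]
for y in np.arange(-.25,.3,.05):
    s=t[abs(t[:,1]-y)<.025]; print(round(y,2),len(s),s[:,0].min().round(3) if len(s) else "", end=" | ")
E
```

```text
top 0.051 24 [434.1 205. ] [18.8 26.6] 17.2
top 0.051 15 [449.1 147.6] [17.  15.9] 13.8
top 0.0575 35 [432.9 205.1] [16.7 27. ] 19.8
top 0.0575 21 [450.3 146.6] [16.2 16.5] 15.0
top front 87 x [-75.2 -73.  -69.9] slope deg 0.05 y -80.0 78.0
top back 63 x [40.3 42.  44.1] slope deg 0.05 y -78.0 79.0
top lampend 22 [85.3 86.7 87.5]
top detend 32 [-109.  -107.3  -87. ]
top lampflap 306 dy/dz 0.132 angle 1.7 y@z80 86.2 zmax 156.0 x [-60.2  63. ]
top detflap 158 dy/dz 0.106 angle 1.68 y@z80 108.5 zmax 150.0 x [-62.6  39.7]
scene 0.051 46 [436.3 207.7] [20.  27.2] 21.6
scene 0.051 36 [452.2 149.8] [20.1 16.9] 34.2
scene 0.0575 89 [436.6 206.9] [17.7 28.5] 15.7
scene 0.0575 47 [452.7 148.8] [16.5 17.8] 20.1
scene front 156 x [-73.5 -71.  -67.5] slope deg -0.21 y -79.0 79.0
scene back 123 x [ 41.4  45.  173.1] slope deg -40.17 y -78.0 42.0
scene lampend 4 [91.3 91.5 92. ]
scene detend 68 [-109.2 -105.6  -89.3]
scene lampflap 785 dy/dz 0.024 angle 1.59 y@z80 95.5 zmax 155.0 x [-61.7  64.3]
scene detflap 711 dy/dz 0.085 angle 1.66 y@z80 107.8 zmax 149.0 x [-63.2  43.7]
-0.25 0  | -0.2 0  | -0.15 0  | -0.1 896 0.608 | -0.05 1667 0.6 | -0.0 1599 0.596 | 0.05 1709 0.584 | 0.1 1965 0.577 | 0.15 2583 0.568 | 0.2 1671 0.564 | 0.25 85 0.607 |
```

```bash
cat >> h.py <<'E'
from scipy.spatial.transform import Rotation as R
PO=np.array([.5267,-.1567]); PA=np.radians(-5.2)
def ph(x,y):  # photometer mm -> world xy
    c,s=np.cos(PA),np.sin(PA); return PO+np.array([c*x-s*y,s*x+c*y])/1000
def go(st,xy,z,yaw): # tool x at yaw deg, pointing down
    q=st["orientation"]; A=R.from_quat([q[1],q[2],q[3],q[0]])
    a=np.radians(yaw); B=R.from_matrix(np.array([[np.cos(a),np.sin(a),0],[np.sin(a),-np.cos(a),0],[0,0,-1]]))
    d=np.array([*xy,z])-st["ee_pos"]
    print("t cm",A.inv().apply(d*100).round(2),"w deg",np.degrees((A.inv()*B).as_rotvec()).round(2))
def ps(st): # TCP in photometer mm
    d=st["ee_pos"][:2]-PO; c,s=np.cos(PA),np.sin(PA)
    print("phot",np.round([(c*d[0]+s*d[1])*1000,(-s*d[0]+c*d[1])*1000,st["ee_pos"][2]*1000],1),"F",st["ft_force"].round(1),"t",round(st["clock"],2),"w",round(st["width"],3))
E
python3 -c "
from h import *; from station import r
s=r.sense(); ps(s); go(s,ph(-15,-145),.2,84.8)"
```

```text
phot [-249.4 -473.3  230.5] F [-1.2  0.2 -0.3] t 0.1 w 0.996
t cm [ 35.61 -18.95   3.08] w deg [-8.000e-02 -4.000e-02 -6.356e+01]
```

Request:
jog_arm(deltas=[{"gripper":0,"tx":35.6,"ty":-19,"tz":3,"wz":-63.6},{"gripper":0,"tx":35.6,"ty":-19,"tz":3,"wz":-63.6},{"gripper":0,"tx":35.6,"ty":-19,"tz":3,"wz":-63.6},{"gripper":0,"tx":35.6,"ty":-19,"tz":3,"wz":-63.6},{"gripper":0,"tx":35.6,"ty":-19,"tz":3,"wz":-63.6},{"gripper":0,"tx":35.6,"ty":-19,"tz":3,"wz":-63.6},{"gripper":0,"tx":35.6,"ty":-19,"tz":3,"wz":-63.6},{"gripper":0,"tx":35.6,"ty":-19,"tz":3,"wz":-63.6}])

```text
schema error: expected keys gripper, tx, ty, tz, wx, wy, wz
```

Request:
jog_arm(deltas=[{"gripper":0},{"gripper":0}])

```text
schema error: expected keys gripper, tx, ty, tz, wx, wy, wz
```

```bash
python3 -c "
from h import *; from station import r,imaging
s=r.sense(); ps(s); print(s['qpos'].round(2)); go(s,ph(-15,-145),.11,84.8)
a=imaging.grab_frame('scene');b=imaging.grab_frame('top')
crop(a,250,60,410,240,3,'pics/a1.png')"
```

```text
phot [-249.4 -473.3  230.5] F [-1.2  0.2 -0.3] t 0.1 w 0.996
[ 1.1   0.33  0.04  1.47 -0.01  1.34 -0.06]
t cm [ 35.61 -18.94  12.08] w deg [-8.000e-02 -4.000e-02 -6.356e+01]
```

View pics/a1.png

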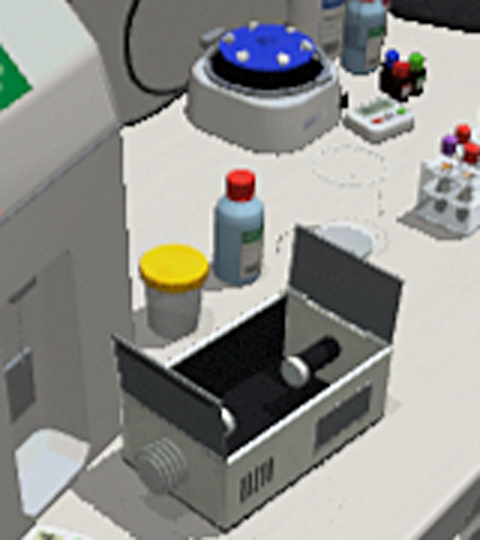

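The arm had not moved (every key is needed); the picture shows the scene unchanged, lamp flap at (170,390), detector flap at (345,285).

Request:
jog_arm(deltas=[{"gripper":0,"tx":35.6,"ty":-19,"tz":3,"wx":0,"wy":0,"wz":-63.6},{"gripper":0,"tx":35.6,"ty":-19,"tz":3,"wx":0,"wy":0,"wz":-63.6},{"gripper":0,"tx":35.6,"ty":-19,"tz":3,"wx":0,"wy":0,"wz":-63.6},{"gripper":0,"tx":35.6,"ty":-19,"tz":3,"wx":0,"wy":0,"wz":-63.6},{"gripper":0,"tx":35.6,"ty":-19,"tz":3,"wx":0,"wy":0,"wz":-63.6},{"gripper":0,"tx":35.6,"ty":-19,"tz":3,"wx":0,"wy":0,"wz":-63.6},{"gripper":0,"tx":35.6,"ty":-19,"tz":3,"wx":0,"wy":0,"wz":-63.6},{"gripper":0,"tx":35.6,"ty":-19,"tz":3,"wx":0,"wy":0,"wz":-63.6}])

```text
clock: 1.0
ee_pos: [0.4961, -0.3015, 0.2013]
orientation: [-0.0, 0.736, 0.677, 0.0]
ft_force: [0.5, -0.5, -0.0]
width: 0.001
```

```bash
python3 -c "
from h import *; from station import r,imaging
s=r.sense(); ps(s); print(s['qpos'].round(2)); go(s,ph(-15,-145),.11,84.8)"
```

```text
phot [ -17.3 -146.9  201.3] F [ 0.5 -0.5 -0. ] t 1.0 w 0.001
[ 0.75  0.23 -0.32  1.67  0.08  1.26  0.32]
t cm [0.19 0.23 9.13] w deg [-0.02 -0.03  0.36]
```

Request:
jog_arm(deltas=[{"gripper":0,"tx":0,"ty":0,"tz":5,"wx":0,"wy":0,"wz":0},{"gripper":0,"tx":0,"ty":0,"tz":8.6,"wx":0,"wy":0,"wz":0},{"gripper":0,"tx":0,"ty":0,"tz":8.6,"wx":0,"wy":0,"wz":0},{"gripper":0,"tx":2,"ty":0,"tz":8.6,"wx":0,"wy":0,"wz":0},{"gripper":0,"tx":3,"ty":0,"tz":8.6,"wx":0,"wy":0,"wz":0},{"gripper":0,"tx":3.8,"ty":0,"tz":8.6,"wx":0,"wy":0,"wz":0},{"gripper":0,"tx":4.5,"ty":0,"tz":8.7,"wx":0,"wy":0,"wz":0},{"gripper":0,"tx":5.1,"ty":0,"tz":8.9,"wx":0,"wy":0,"wz":0}])

```text
clock: 1.8
ee_pos: [0.501, -0.2507, 0.1132]
orientation: [0.001, 0.736, 0.676, 0.0]
ft_force: [0.4, -0.7, 1.2]
width: 0.005
```

```bash
python3 -c "
from h import *; from station import r
s=r.sense(); ps(s); go(s,ph(-15,-74),.083,84.8)"
```

```text
phot [-17.1 -95.9 113.2] F [ 0.4 -0.7  1.2] t 1.8 w 0.005
t cm [2.19 0.22 3.02] w deg [0.07 0.01 0.34]
```

Request:
jog_arm(deltas=[{"gripper":0,"tx":0.6,"ty":0,"tz":0.3,"wx":0,"wy":0,"wz":0},{"gripper":0,"tx":1.1,"ty":0,"tz":0.8,"wx":0,"wy":0,"wz":0},{"gripper":0,"tx":1.6,"ty":0,"tz":1.3,"wx":0,"wy":0,"wz":0},{"gripper":0,"tx":1.9,"ty":0,"tz":1.9,"wx":0,"wy":0,"wz":0},{"gripper":0,"tx":2.2,"ty":0,"tz":2.4,"wx":0,"wy":0,"wz":0},{"gripper":0,"tx":2.2,"ty":0,"tz":2.8,"wx":0,"wy":0,"wz":0},{"gripper":0,"tx":2.2,"ty":0,"tz":3.0,"wx":0,"wy":0,"wz":0},{"gripper":0,"tx":2.2,"ty":0,"tz":3.0,"wx":0,"wy":0,"wz":0}])

```text
clock: 2.6
ee_pos: [0.5027, -0.2287, 0.0832]
orientation: [0.0, 0.736, 0.676, 0.0]
ft_force: [-0.1, 1.2, 0.5]
width: -0.002
```

```bash
python3 -c "
from h import *; from station import r,imaging
s=r.sense(); ps(s)
f=imaging.grab_frame('scene');crop(f,270,110,410,240,4,'pics/a2.png')"
```

```text
phot [-17.3 -73.9  83.2] F [-0.1  1.2  0.5] t 2.6 w -0.002
```

View pics/a2.png

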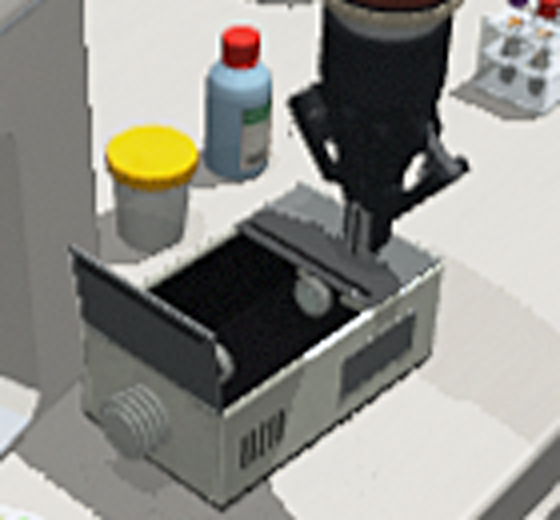

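The detector flap lies flat under the fingers (350,250), lamp flap still up at (150,330). I press slightly to be sure of the stop.

Request:
jog_arm(deltas=[{"gripper":0,"tx":0,"ty":0,"tz":0.1,"wx":0,"wy":0,"wz":0},{"gripper":0,"tx":0,"ty":0,"tz":0.2,"wx":0,"wy":0,"wz":0},{"gripper":0,"tx":0,"ty":0,"tz":0.2,"wx":0,"wy":0,"wz":0}])

```text
clock: 2.95
ee_pos: [0.5029, -0.2288, 0.0829]
orientation: [0.001, 0.737, 0.676, 0.0]
ft_force: [-7.6, 4.3, 19.0]
width: 0.0
```

```bash
python3 -c "
from h import *; from station import r
s=r.sense(); ps(s); go(s,ph(-25,148),.2,84.8)"
```

```text
phot [-17.1 -74.   82.9] F [-7.6  4.3 19. ] t 2.95 w 0.0
t cm [ 22.2   -0.65 -11.73] w deg [0.07 0.03 0.32]
```

Request:
jog_arm(deltas=[{"gripper":0,"tx":0,"ty":0,"tz":-5,"wx":0,"wy":0,"wz":0},{"gripper":0,"tx":0,"ty":0,"tz":-10,"wx":0,"wy":0,"wz":0},{"gripper":0,"tx":4,"ty":-2.3,"tz":-12,"wx":0,"wy":0,"wz":0},{"gripper":0,"tx":8.5,"ty":-2.3,"tz":-12,"wx":0,"wy":0,"wz":0},{"gripper":0,"tx":13,"ty":-2.3,"tz":-12,"wx":0,"wy":0,"wz":0},{"gripper":0,"tx":17.5,"ty":-2.3,"tz":-12,"wx":0,"wy":0,"wz":0},{"gripper":0,"tx":22,"ty":-2.3,"tz":-12,"wx":0,"wy":0,"wz":0},{"gripper":0,"tx":22.2,"ty":-2.3,"tz":-12,"wx":0,"wy":0,"wz":0}])

```text
clock: 3.75
ee_pos: [0.4989, 0.0009, 0.2031]
orientation: [0.0, 0.734, 0.679, 0.001]
ft_force: [0.2, -0.3, 0.7]
width: -0.001
```

```bash
python3 -c "
from h import *; from station import r
s=r.sense(); ps(s); go(s,ph(-40,148),.115,84.8)"
```

```text
phot [-42.  154.4 203.1] F [ 0.2 -0.3  0.7] t 3.75 w -0.001
t cm [-0.65  0.17  8.81] w deg [ 0.13 -0.08  0.79]
```

Request:
jog_arm(deltas=[{"gripper":0,"tx":0,"ty":0,"tz":5,"wx":0,"wy":0,"wz":0},{"gripper":0,"tx":0,"ty":0,"tz":8.8,"wx":0,"wy":0,"wz":0},{"gripper":0,"tx":-1,"ty":0,"tz":8.8,"wx":0,"wy":0,"wz":0},{"gripper":0,"tx":-2.8,"ty":0,"tz":8.8,"wx":0,"wy":0,"wz":0},{"gripper":0,"tx":-3.8,"ty":0,"tz":8.8,"wx":0,"wy":0,"wz":0},{"gripper":0,"tx":-4.6,"ty":0,"tz":8.8,"wx":0,"wy":0,"wz":0},{"gripper":0,"tx":-5.3,"ty":0,"tz":8.9,"wx":0,"wy":0,"wz":0},{"gripper":0,"tx":-5.9,"ty":0,"tz":9.1,"wx":0,"wy":0,"wz":0}])

```text
clock: 4.55
ee_pos: [0.4951, -0.0584, 0.1128]
orientation: [0.001, 0.734, 0.679, 0.002]
ft_force: [-0.2, 0.4, 1.0]
width: 0.001
```

```bash
python3 -c "
from h import *; from station import r
s=r.sense(); ps(s); go(s,ph(-40,74),.083,84.8)"
```

```text
phot [-40.4  95.  112.8] F [-0.2  0.4  1. ] t 4.55 w 0.001
t cm [-2.11 -0.    2.98] w deg [ 0.22 -0.07  0.78]
```

Request:
jog_arm(deltas=[{"gripper":0,"tx":-0.6,"ty":0,"tz":0.3,"wx":0,"wy":0,"wz":0},{"gripper":0,"tx":-1.1,"ty":0,"tz":0.8,"wx":0,"wy":0,"wz":0},{"gripper":0,"tx":-1.6,"ty":0,"tz":1.3,"wx":0,"wy":0,"wz":0},{"gripper":0,"tx":-1.9,"ty":0,"tz":1.9,"wx":0,"wy":0,"wz":0},{"gripper":0,"tx":-2.1,"ty":0,"tz":2.4,"wx":0,"wy":0,"wz":0},{"gripper":0,"tx":-2.1,"ty":0,"tz":2.8,"wx":0,"wy":0,"wz":0},{"gripper":0,"tx":-2.1,"ty":0,"tz":3.1,"wx":0,"wy":0,"wz":0},{"gripper":0,"tx":-2.1,"ty":0,"tz":3.1,"wx":0,"wy":0,"wz":0}])

```text
clock: 5.35
ee_pos: [0.4935, -0.0795, 0.0828]
orientation: [0.001, 0.734, 0.679, 0.001]
ft_force: [-7.5, -1.9, 16.6]
width: 0.004
```

Request:
jog_arm(deltas=[{"gripper":0,"tx":0,"ty":0,"tz":0.1,"wx":0,"wy":0,"wz":0},{"gripper":0,"tx":0,"ty":0,"tz":0.1,"wx":0,"wy":0,"wz":0}])

```text
clock: 5.55
ee_pos: [0.4935, -0.0795, 0.0828]
orientation: [0.001, 0.734, 0.679, 0.001]
ft_force: [-6.8, -0.9, 15.7]
width: -0.003
```

```bash
python3 -c "
from h import *; from station import r
s=r.sense(); ps(s); go(s,[.435,.206],.2,105.7)"
```

```text
phot [-40.1  73.9  82.8] F [-6.8 -0.9 15.7] t 5.55 w -0.003
t cm [ 28.01  -7.99 -11.76] w deg [  0.16   0.07 -20.11]
```

Request:
jog_arm(deltas=[{"gripper":0,"tx":0,"ty":0,"tz":-5,"wx":0,"wy":0,"wz":0},{"gripper":4.5,"tx":0,"ty":0,"tz":-10,"wx":0,"wy":0,"wz":0},{"gripper":4.5,"tx":5,"ty":-2,"tz":-11.8,"wx":0,"wy":0,"wz":-5},{"gripper":4.5,"tx":10,"ty":-4,"tz":-11.8,"wx":0,"wy":0,"wz":-10},{"gripper":4.5,"tx":15,"ty":-6,"tz":-11.8,"wx":0,"wy":0,"wz":-15},{"gripper":4.5,"tx":20,"ty":-8,"tz":-11.8,"wx":0,"wy":0,"wz":-20},{"gripper":4.5,"tx":24,"ty":-8,"tz":-11.8,"wx":0,"wy":0,"wz":-20},{"gripper":4.5,"tx":28,"ty":-8,"tz":-11.8,"wx":0,"wy":0,"wz":-20}])

```text
clock: 6.35
ee_pos: [0.4338, 0.2081, 0.2007]
orientation: [0.002, 0.604, 0.797, 0.001]
ft_force: [1.3, -0.7, 0.6]
width: 0.53
```

```bash
python3 - <<'E'
from h import *; from station import r,imaging
f=imaging.grab_frame('scene');g=imaging.grab_frame('top')
s=r.sense(); ps(s); go(s,[.435,.206],.1,106)
def up(f,b): x0,y0,x1,y1=b; return cv2.resize(f["pixels"][y0:y1,x0:x1,::-1],(400,400),interpolation=2)
cv2.imwrite('pics/a3.png',np.hstack([up(f,(230,210,330,350) and (220,215,340,335)),up(f,(280,140,390,250))]))
C=cloud(f); o=PO
X=np.array([np.cos(PA),np.sin(PA)]);Y=np.array([-X[1],X[0]])
for n,C in(("scene",C),("top",cloud(g))):
    P=C[140:250,280:390].reshape(-1,3); l=np.c_[(P[:,:2]-o)@X,(P[:,:2]-o)@Y]*1000
    for a,b in((30,100),(-100,-30)):
        m=(abs(l[:,0])<50)&(l[:,1]>a)&(l[:,1]<b)&(P[:,2]>.06); k=np.polyfit(l[m,1],P[m,2]*1000,1); print(n,a,m.sum(),"z",np.median(P[m,2]).round(4),"slope",k[0].round(3),"y range",np.percentile(l[m,1],[2,98]).round(1))
P=cloud(f)[270:337,238:300].reshape(-1,3); t=P[(P[:,2]>.0575)&(P[:,2]<.065)]; t=t[(t[:,:2]-[.445,.178])@[-.267,.964]>0]
if len(t)>5: print(len(t),cv2.minAreaRect((t[:,:2]*1000).astype(np.float32)))
E
```

```text
phot [-126.4  359.6  200.8] F [-0.  -1.2 -0.1] t 6.45 w 0.525
t cm [-0.71 -0.08 10.08] w deg [ 0.23 -0.07  0.09]
scene 30 952 z 0.085 slope -0.137 y range [33.7 99.8]
scene -100 681 z 0.0854 slope -0.032 y range [-97.7 -32.3]
top 30 729 z 0.0835 slope -0.019 y range [31.5 97.4]
top -100 712 z 0.0838 slope -0.005 y range [-98.6 -35.3]
87 ((437.03790283203125, 207.31092834472656), (18.36069107055664, 27.916017532348633), 19.469118118286133)
```

View pics/a3.png

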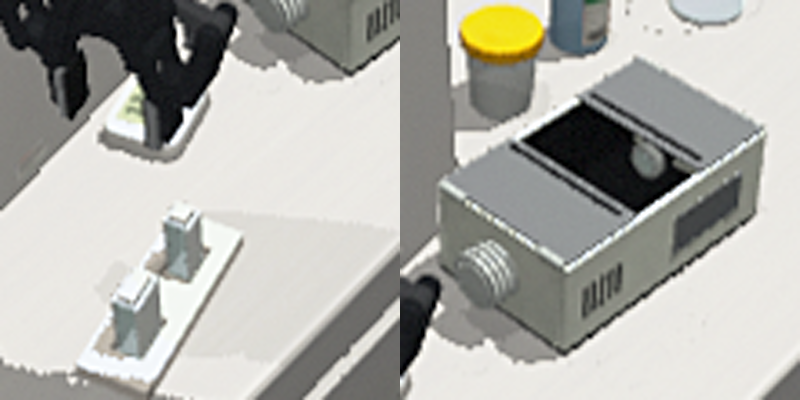

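Both flaps are flat (right half, (540,210) and (680,120)); left half shows the oblong cell at (135,310), gripper out over it. Descend.

Request:
jog_arm(deltas=[{"gripper":4.5,"tx":-0.4,"ty":0,"tz":4,"wx":0,"wy":0,"wz":-1},{"gripper":4.5,"tx":-0.4,"ty":0,"tz":8,"wx":0,"wy":0,"wz":-1},{"gripper":4.5,"tx":-0.4,"ty":0,"tz":11.5,"wx":0,"wy":0,"wz":-1},{"gripper":4.5,"tx":-0.4,"ty":0,"tz":11.5,"wx":0,"wy":0,"wz":-1}])

```text
clock: 6.85
ee_pos: [0.4318, 0.2079, 0.0818]
orientation: [-0.002, 0.594, 0.805, -0.001]
ft_force: [-1.1, -0.3, 0.5]
width: 0.529
```

```bash
python3 - <<'E'
from h import *; from station import r,imaging
f=imaging.grab_frame('scene')
s=r.sense(); ps(s); go(s,[.435,.2065],.028,107)
crop(f,210,210,310,340,4.5,'pics/a4.png')
E
```

```text
phot [-126.1  355.6   84.4] F [-0.1 -0.1  1.2] t 6.9 w 0.529
t cm [-0.28  0.1   5.64] w deg [-0.02 -0.11  0.13]
```

View pics/a4.png

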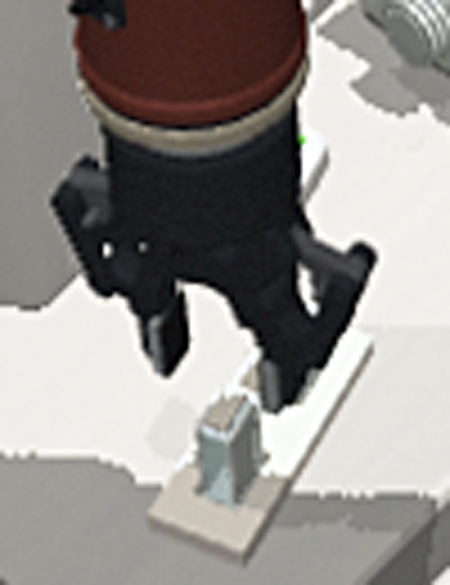

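Request:
jog_arm(newtons=30, deltas=[{"gripper":4.5,"tx":-0.3,"ty":0.1,"tz":3,"wx":0,"wy":0,"wz":0},{"gripper":4.5,"tx":-0.3,"ty":0.1,"tz":5,"wx":0,"wy":0,"wz":0},{"gripper":4.5,"tx":-0.3,"ty":0.1,"tz":6,"wx":0,"wy":0,"wz":0},{"gripper":4.5,"tx":-0.3,"ty":0.1,"tz":6,"wx":0,"wy":0,"wz":0},{"gripper":3,"tx":-0.3,"ty":0.1,"tz":6,"wx":0,"wy":0,"wz":0},{"gripper":2.2,"tx":-0.3,"ty":0.1,"tz":6,"wx":0,"wy":0,"wz":0},{"gripper":1.2,"tx":-0.3,"ty":0.1,"tz":6,"wx":0,"wy":0,"wz":0},{"gripper":1.2,"tx":-0.3,"ty":0.1,"tz":6,"wx":0,"wy":0,"wz":0}])

```text
clock: 7.7
ee_pos: [0.436, 0.2067, 0.0258]
orientation: [-0.0, 0.594, 0.804, 0.001]
ft_force: [-1.3, -0.7, 6.2]
width: 0.208
```

Request:
jog_arm(deltas=[{"gripper":1,"tx":0,"ty":0,"tz":0,"wx":0,"wy":0,"wz":0},{"gripper":1,"tx":0,"ty":0,"tz":0,"wx":0,"wy":0,"wz":0},{"gripper":1,"tx":0,"ty":0,"tz":0,"wx":0,"wy":0,"wz":0}])

```text
clock: 8.0
ee_pos: [0.4361, 0.2067, 0.026]
orientation: [-0.0, 0.594, 0.804, 0.001]
ft_force: [-0.4, -0.4, -0.4]
width: 0.206
```

```bash
python3 - <<'E'
from h import *; from station import r,imaging
s=r.sense(); ps(s); print(s["ee_pos"],s["orientation"],s["torque"])
E
```

```text
phot [-123.2  353.7   26. ] F [-0.4 -0.4 -0.4] t 8.0 w 0.206
[0.43609462 0.20673768 0.02599454] [-9.72742089e-06  5.93955737e-01  8.04496786e-01  1.22616376e-03] [ 0.00724407 -0.03085822 -0.00655626]
```

Request:
jog_arm(deltas=[{"gripper":1,"tx":0,"ty":0,"tz":-1,"wx":0,"wy":0,"wz":0},{"gripper":1,"tx":0,"ty":0,"tz":-3,"wx":0,"wy":0,"wz":0},{"gripper":1,"tx":0,"ty":0,"tz":-7,"wx":0,"wy":0,"wz":0},{"gripper":1,"tx":0,"ty":0,"tz":-11,"wx":0,"wy":0,"wz":0},{"gripper":1,"tx":0,"ty":0,"tz":-15,"wx":0,"wy":0,"wz":0},{"gripper":1,"tx":0,"ty":0,"tz":-15,"wx":0,"wy":0,"wz":0}])

```text
clock: 8.6
ee_pos: [0.4383, 0.2082, 0.1817]
orientation: [0.003, 0.594, 0.805, 0.005]
ft_force: [0.5, -0.4, -0.4]
width: 0.207
```

```bash
python3 - <<'E'
from h import *; from station import r,imaging
s=r.sense(); ps(s); go(s,ph(0,0),.19,84.8)
f=imaging.grab_frame('scene'); print(proj(f,s["ee_pos"]),proj(f,s["ee_pos"]-[0,0,.022]))
crop(f,200,150,320,270,5,'pics/a5.png')
# photometer x centre again from flap edges
for n in("scene","top"):
    g=imaging.grab_frame(n); P=cloud(g)[140:250,280:390].reshape(-1,3); X=np.array([np.cos(PA),np.sin(PA)]);Y=np.array([-X[1],X[0]])
    l=np.c_[(P[:,:2]-PO)@X,(P[:,:2]-PO)@Y]*1000
    for y0 in(-85,-65,-45,45,65,85):
        m=(abs(P[:,2]-.082)<.006)&(abs(l[:,1]-y0)<10)&(abs(l[:,0])<75); print(n,y0,np.percentile(l[m,0],[1,99]).round(1) if m.sum()>5 else "-")
E
```

```text
phot [-121.1  355.4  181.7] F [ 0.5 -0.4 -0.4] t 8.6 w 0.207
t cm [-37.47  -2.3   -0.9 ] w deg [ 0.57 -0.18 22.35]
[254.44286328 258.9526834 ] [255.25677723 267.02467333]
scene -85 [-58.   58.6]
scene -65 [-57.4  59.6]
scene -45 [-57.3  59. ]
scene 45 [-58.   59.1]
scene 65 [-57.1  59.1]
scene 85 [-57.8  73.4]
top -85 [-60.9  55.6]
top -65 [-60.2  57.5]
top -45 [-59.3  55.7]
top 45 [-60.5  57.4]
top 65 [-59.7  58. ]
top 85 [-60.5  71. ]
```

View pics/a5.png

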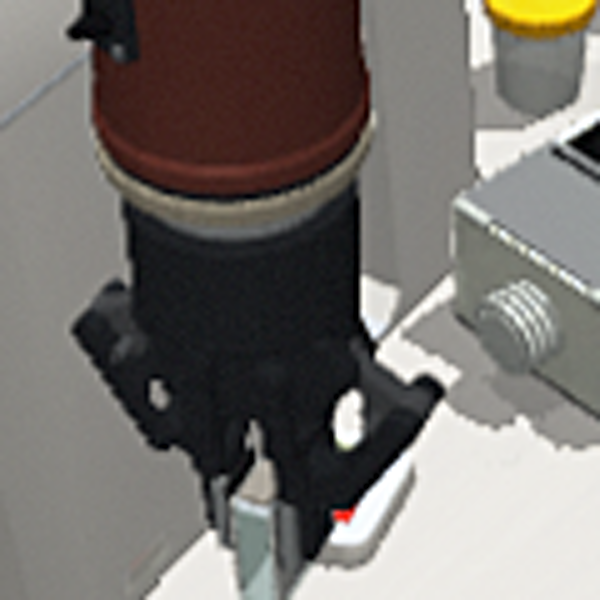

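Request:
jog_arm(deltas=[{"gripper":1,"tx":-4,"ty":-0.5,"tz":-1,"wx":0,"wy":0,"wz":2},{"gripper":1,"tx":-9,"ty":-1,"tz":-1,"wx":0,"wy":0,"wz":5},{"gripper":1,"tx":-14,"ty":-1.3,"tz":-1,"wx":0,"wy":0,"wz":8},{"gripper":1,"tx":-19,"ty":-1.6,"tz":-1,"wx":0,"wy":0,"wz":11},{"gripper":1,"tx":-24,"ty":-1.9,"tz":-1,"wx":0,"wy":0,"wz":14},{"gripper":1,"tx":-29,"ty":-2.1,"tz":-1,"wx":0,"wy":0,"wz":17},{"gripper":1,"tx":-33,"ty":-2.2,"tz":-1,"wx":0.3,"wy":0,"wz":20},{"gripper":1,"tx":-36,"ty":-2.3,"tz":-1,"wx":0.5,"wy":0,"wz":22.3}])

```text
clock: 9.55
ee_pos: [0.5188, -0.1477, 0.1836]
orientation: [-0.004, 0.74, 0.673, -0.003]
ft_force: [-0.1, 0.7, -0.7]
width: 0.208
```

Request:
jog_arm(deltas=[{"gripper":1,"tx":0,"ty":0,"tz":0,"wx":0,"wy":0,"wz":0},{"gripper":1,"tx":0,"ty":0,"tz":0,"wx":0,"wy":0,"wz":0}])

```text
clock: 9.75
ee_pos: [0.5178, -0.1479, 0.1816]
orientation: [-0.006, 0.74, 0.672, -0.004]
ft_force: [0.3, 1.2, -0.7]
width: 0.204
```

```bash
python3 - <<'E'
from h import *; from station import r,imaging
s=r.sense(); ps(s); go(s,ph(-.5,-.5),.12,84.8)
E
```

```text
phot [ -9.7   8.  181.6] F [ 0.3  1.2 -0.7] t 9.75 w 0.204
t cm [-0.86  1.01  6.15] w deg [-0.79 -0.1  -0.3 ]
```

Request:
jog_arm(deltas=[{"gripper":1,"tx":-0.5,"ty":0.6,"tz":2,"wx":-0.8,"wy":0,"wz":-0.3},{"gripper":1,"tx":-0.9,"ty":1,"tz":4,"wx":-0.8,"wy":-0.1,"wz":-0.3},{"gripper":1,"tx":-0.9,"ty":1,"tz":6.1,"wx":-0.8,"wy":-0.1,"wz":-0.3},{"gripper":1,"tx":-0.9,"ty":1,"tz":6.1,"wx":-0.8,"wy":-0.1,"wz":-0.3}])

```text
clock: 10.15
ee_pos: [0.5237, -0.1554, 0.1173]
orientation: [-0.003, 0.738, 0.675, -0.001]
ft_force: [1.2, 0.4, -0.9]
width: 0.21
```

```bash
python3 - <<'E'
from h import *; from station import r,imaging
f=imaging.grab_frame('scene'); s=r.sense(); ps(s); go(s,ph(-.5,-.5),.054,84.8)
crop(f,270,110,390,230,5,'pics/a6.png'); print("TCP px in crop",(proj(f,s["ee_pos"])-[270,110])*5,"expected bottom",(proj(f,s["ee_pos"]-[0,0,.022])-[270,110])*5)
E
```

```text
phot [ -2.    0.8 119.2] F [0.3 0.  1.2] t 10.2 w 0.208
t cm [-0.14  0.17  6.52] w deg [-0.18 -0.08  0.14]
TCP px in crop [337.48154913 307.35091241] expected bottom [335.57529026 342.89593892]
```

View pics/a6.png

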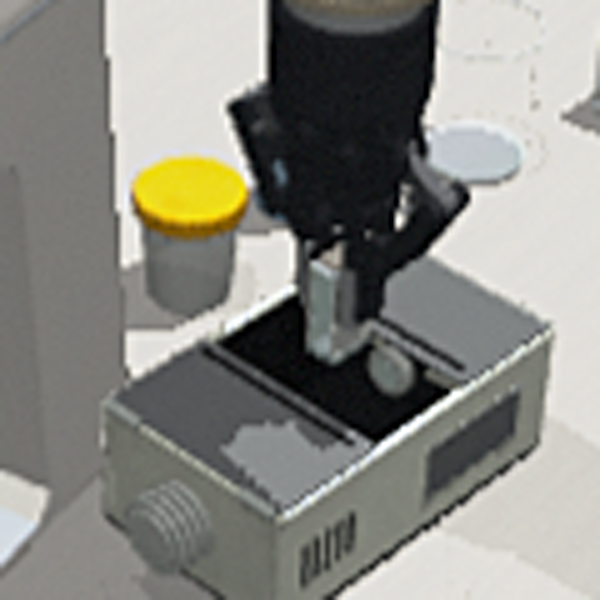

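The cell hangs over the gap at (330,310) in the crop, lowest edge near row 362; I check that against the assumed offset.

```bash
python3 - <<'E'
from h import *; from station import r,imaging
f=imaging.grab_frame('scene'); s=r.sense(); q=s["orientation"]; A=R.from_quat([q[1],q[2],q[3],q[0]])
for d in(.022,.026):
  print(d,[((proj(f,s["ee_pos"]+A.apply([a,b,d]))-[270,110])*5).round().tolist() for a in(.014,-.014) for b in(-.009,.009)])
C=cloud(f); sub=C[168:186,328:345]; pix=f["pixels"][168:186,328:345].mean(2)
X=np.array([np.cos(PA),np.sin(PA)]);Y=np.array([-X[1],X[0]])
P=sub.reshape(-1,3); l=np.c_[(P[:,:2]-PO)@X*1000,(P[:,:2]-PO)@Y*1000,P[:,2]*1000]
m=(abs(l[:,0])<20)&(abs(l[:,1])<22)&(l[:,2]>80)&(l[:,2]<130); t=l[m]; print(m.sum(),"zmin",np.sort(t[:,2])[:6].round(1),"x",np.percentile(t[:,0],[2,98]),"y",np.percentile(t[:,1],[2,98]))
E
```

```text
0.022 [[329.0, 361.0], [302.0, 344.0], [368.0, 335.0], [340.0, 319.0]]
0.026 [[329.0, 367.0], [301.0, 351.0], [367.0, 342.0], [340.0, 325.0]]
103 zmin [100.6 101.3 101.5 101.5 101.5 101.6] x [-16.6551357    7.62816225] y [-12.38755466  16.76657019]
```

Request:
jog_arm(deltas=[{"gripper":1,"tx":-0.1,"ty":0.2,"tz":0.5,"wx":-0.2,"wy":0,"wz":0.1},{"gripper":1,"tx":-0.1,"ty":0.2,"tz":1.5,"wx":-0.2,"wy":0,"wz":0.1},{"gripper":1,"tx":-0.1,"ty":0.2,"tz":2.5,"wx":-0.2,"wy":0,"wz":0.1},{"gripper":1,"tx":-0.1,"ty":0.2,"tz":3.5,"wx":-0.2,"wy":0,"wz":0.1},{"gripper":1,"tx":-0.1,"ty":0.2,"tz":4.5,"wx":-0.2,"wy":0,"wz":0.1},{"gripper":1,"tx":-0.1,"ty":0.2,"tz":5.5,"wx":-0.2,"wy":0,"wz":0.1},{"gripper":1,"tx":-0.1,"ty":0.2,"tz":6.3,"wx":-0.2,"wy":0,"wz":0.1},{"gripper":1,"tx":-0.1,"ty":0.2,"tz":6.5,"wx":-0.2,"wy":0,"wz":0.1}])

```text
clock: 11.05
ee_pos: [0.5269, -0.1571, 0.0542]
orientation: [-0.0, 0.738, 0.674, 0.001]
ft_force: [-0.3, 0.3, -0.1]
width: 0.198
```

```bash
python3 - <<'E'
from h import *; from station import r,imaging
s=r.sense(); ps(s); go(s,ph(-.5,-.5),.0535,84.8)
E
```

```text
phot [ 0.3 -0.4 54.2] F [-0.3  0.3 -0.1] t 11.05 w 0.198
t cm [-0.01 -0.08  0.07] w deg [ 0.05 -0.07  0.02]
```

Within 1 mm. Settle a moment and take a last look.

Request:
jog_arm(deltas=[{"gripper":1,"tx":0,"ty":0,"tz":0,"wx":0,"wy":0,"wz":0},{"gripper":1,"tx":0,"ty":0,"tz":0,"wx":0,"wy":0,"wz":0},{"gripper":1,"tx":0,"ty":0,"tz":0,"wx":0,"wy":0,"wz":0},{"gripper":1,"tx":0,"ty":0,"tz":0,"wx":0,"wy":0,"wz":0}])

```text
clock: 11.45
ee_pos: [0.5272, -0.1572, 0.0546]
orientation: [0.0, 0.738, 0.674, 0.001]
ft_force: [-0.7, -0.7, 0.1]
width: 0.206
```

```bash
python3 - <<'E'
from h import *; from station import r,imaging
f=imaging.grab_frame('scene'); s=r.sense(); ps(s); go(s,ph(-.5,-.5),.0535,84.8); print(abs(s["qvel"]).max())
crop(f,230,110,390,330,2.7,'pics/a7.png')
C=cloud(f); X=np.array([np.cos(PA),np.sin(PA)]);Y=np.array([-X[1],X[0]])
P=C[140:250,280:390].reshape(-1,3); l=np.c_[(P[:,:2]-PO)@X,(P[:,:2]-PO)@Y]*1000
for a,b in((36,95),(-95,-36)):
    m=(abs(abs(l[:,0])-45)<8)&(l[:,1]>a)&(l[:,1]<b)&(P[:,2]>.06)&(P[:,2]<.11); print(m.sum(),"z",np.percentile(P[m,2],[5,50,95]).round(4))
E
```

```text
phot [ 0.5 -0.4 54.6] F [-0.1 -0.8 -0.4] t 11.5 w 0.207
t cm [-0.01 -0.1   0.1 ] w deg [ 0.09 -0.06  0.02]
0.0007055208586822416
218 z [0.0828 0.0853 0.0873]
95 z [0.0829 0.0856 0.088 ]
```

View pics/a7.png

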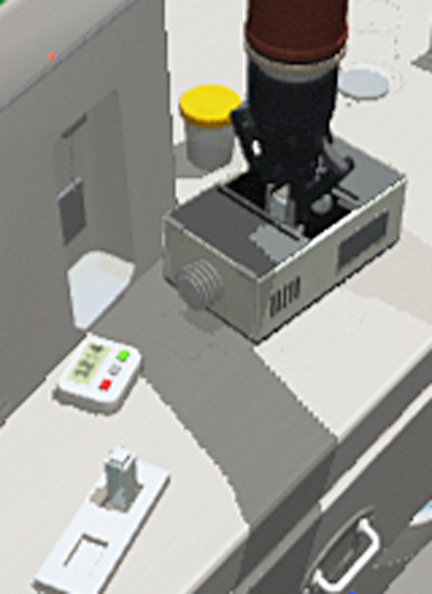

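The picture shows the cell held in the gap at (285,205), both flaps shut, the square cell still in the stand at (120,480), and the timer undisturbed. Handing in.

```bash
python3 -c "
from station import r; print(r.hand_in())"
```

```text
the job is handed in; nothing more can be done
None
```

I handed the job in at 11.5 s on the robot's clock, with the oblong cell still held in the photometer's gap. No verdict was reported.

- **Flaps:** I folded the detector flap down first, while the lamp flap was still up, then the lamp flap. Each met a firm stop with the fingertips at 83 mm, where a shut flap's upper face should be. The last depth reading put both at about 85 mm along their whole length, which fits shut.
- **Cell:** I gripped it across its frosted faces at 30 N. The fingers stopped at about 17.5 mm, close to the cell's 18 mm. I then lifted it straight out of the stand.
- **Final position:** the fingertips were 0.5 mm off the beam sideways and 0.4 mm off the middle along it. I put the window's height within 1 mm of the beam, taking the underside as 22 mm below the fingertips. The tool was within about 0.1° of the wanted turn and upright. There was no contact force and the arm was still.
- **Bystanders:** in the last picture the square cell and timer look untouched and the specimen cup is standing in place. The marker was outside that picture, but the arm stayed well above it.

**Disagreements:** the two cameras differed by about 2.5 mm on the photometer's sideways centre, so I used the middle. Depth also suggested the cell sits about 2 mm off-centre in the fingers along the beam, and that its underside may be 2–3 mm higher than I assumed, though the outline in the picture fitted my figure. All of these are inside the limits.

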